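# Set the stock tags on the repair-counter bins

## Task

Set the hinged tags on the parts bins so that only the full bins show the round disc on the upper face of their tag (tag leaning back towards its bin), and the bins that are nearly empty show the bar (tag tipped forward, towards the robot). Push each wrong tag over lightly with a fingertip until it rests on its other stop, without pinching it or pressing hard, and leave the jar, the queen cage and the entrance reducer where they are.

Things in the scene. Friction and masses are not known exactly. Their poses are not given: they have to be found in the camera images.
- bin_board: Fixed pine board 270 (x) x 440 (y) x 12 mm thick lying on the counter, carrying the four bins in a row along its y axis, 104 mm apart. Origin: centre of its underside. Its x axis points from the tags towards the bins, so its -x edge is the front, nearest the robot.
- bin_a: Fixed open grey plastic picking bin, 130 (x) x 96 (y) mm, back 77 mm high; front lip 34 mm high, 65 mm in front (-x) of the origin, sides sloping up from it at 45 degrees. Origin: centre of the bin's underside, 12 mm above the counter (on the board); axes parallel to the board's. Its hinged tag stands in front of it, in a fixed bracket.
- hinge_a (a point): Middle of the hinge axis of the tag of bin_a, 112 mm in front (-x) of the bin's origin, 30 mm above it (42 mm above the counter). The axis runs along the bin's y. The steel bracket's ears end at y = +-38 mm; its two stop wires, on which the tag rests, run along y at 16 mm before and behind the axis, tops 17 mm above it.
- tag_a (a joint): Angle of the tag of bin_a, an aluminium plate 60 mm wide, 3 mm thick, 60 mm from hinge to free edge, 50 g. 0: tipped forward 0.65 rad from upright, on its front stop, dark bar on the upper face (reorder). 1.3: leaning back 0.65 rad, on its rear stop, dark round disc on the upper face (full). 0.65: upright. Turns easily (0.01 N m); past upright it falls over to the other stop.
- edge_a (a point): Middle of the free edge of the tag of bin_a: 36 mm in front of the hinge axis at joint 0, 36 mm behind it at 1.3, both times 48 mm above it (90 mm above the counter); 60 mm above it when upright.
- bin_b: Fixed open grey plastic picking bin, 130 (x) x 96 (y) mm, back 77 mm high; front lip 34 mm high, 65 mm in front (-x) of the origin, sides sloping up from it at 45 degrees. Origin: centre of the bin's underside, 12 mm above the counter (on the board); axes parallel to the board's. Its hinged tag stands in front of it, in a fixed bracket.
- hinge_b (a point): Middle of the hinge axis of the tag of bin_b, 112 mm in front (-x) of the bin's origin, 30 mm above it (42 mm above the counter). The axis runs along the bin's y. The steel bracket's ears end at y = +-38 mm; its two stop wires, on which the tag rests, run along y at 16 mm before and behind the axis, tops 17 mm above it.
- tag_b (a joint): Angle of the tag of bin_b, an aluminium plate 60 mm wide, 3 mm thick, 60 mm from hinge to free edge, 50 g. 0: tipped forward 0.65 rad from upright, on its front stop, dark bar on the upper face (reorder). 1.3: leaning back 0.65 rad, on its rear stop, dark round disc on the upper face (full). 0.65: upright. Turns easily (0.01 N m); past upright it falls over to the other stop.
- edge_b (a point): Middle of the free edge of the tag of bin_b: 36 mm in front of the hinge axis at joint 0, 36 mm behind it at 1.3, both times 48 mm above it (90 mm above the counter); 60 mm above it when upright.
- bin_c: Fixed open grey plastic picking bin, 130 (x) x 96 (y) mm, back 77 mm high; front lip 34 mm high, 65 mm in front (-x) of the origin, sides sloping up from it at 45 degrees. Origin: centre of the bin's underside, 12 mm above the counter (on the board); axes parallel to the board's. Its hinged tag stands in front of it, in a fixed bracket.
- hinge_c (a point): Middle of the hinge axis of the tag of bin_c, 112 mm in front (-x) of the bin's origin, 30 mm above it (42 mm above the counter). The axis runs along the bin's y. The steel bracket's ears end at y = +-38 mm; its two stop wires, on which the tag rests, run along y at 16 mm before and behind the axis, tops 17 mm above it.
- tag_c (a joint): Angle of the tag of bin_c, an aluminium plate 60 mm wide, 3 mm thick, 60 mm from hinge to free edge, 50 g. 0: tipped forward 0.65 rad from upright, on its front stop, dark bar on the upper face (reorder). 1.3: leaning back 0.65 rad, on its rear stop, dark round disc on the upper face (full). 0.65: upright. Turns easily (0.01 N m); past upright it falls over to the other stop.
- edge_c (a point): Middle of the free edge of the tag of bin_c: 36 mm in front of the hinge axis at joint 0, 36 mm behind it at 1.3, both times 48 mm above it (90 mm above the counter); 60 mm above it when upright.
- bin_d: Fixed open grey plastic picking bin, 130 (x) x 96 (y) mm, back 77 mm high; front lip 34 mm high, 65 mm in front (-x) of the origin, sides sloping up from it at 45 degrees. Origin: centre of the bin's underside, 12 mm above the counter (on the board); axes parallel to the board's. Its hinged tag stands in front of it, in a fixed bracket.
- hinge_d (a point): Middle of the hinge axis of the tag of bin_d, 112 mm in front (-x) of the bin's origin, 30 mm above it (42 mm above the counter). The axis runs along the bin's y. The steel bracket's ears end at y = +-38 mm; its two stop wires, on which the tag rests, run along y at 16 mm before and behind the axis, tops 17 mm above it.
- tag_d (a joint): Angle of the tag of bin_d, an aluminium plate 60 mm wide, 3 mm thick, 60 mm from hinge to free edge, 50 g. 0: tipped forward 0.65 rad from upright, on its front stop, dark bar on the upper face (reorder). 1.3: leaning back 0.65 rad, on its rear stop, dark round disc on the upper face (full). 0.65: upright. Turns easily (0.01 N m); past upright it falls over to the other stop.
- edge_d (a point): Middle of the free edge of the tag of bin_d: 36 mm in front of the hinge axis at joint 0, 36 mm behind it at 1.3, both times 48 mm above it (90 mm above the counter); 60 mm above it when upright.
- full_bars: Stock of pine frame bars (84 x 13.5 x 9.5 mm each) stacked 70 mm high, filling its bin to just under the rim: a full bin. The high stack begins 29 mm in front of the origin; from there to the lip it is 20 mm high. Fixed in place. Origin: centre of the floor of the bin in which it lies, 3 mm above the bin's underside.
- full_spacers: Stock of white plastic tube spacers (19 mm thick, 41 mm long, lying along y) piled 70 mm high, filling its bin to just under the rim: a full bin. The high pile begins 27 mm in front of the origin; from there to the lip it is 19 mm high. Fixed in place. Origin: centre of the floor of the bin in which it lies, 3 mm above the bin's underside.
- low_bars: Only two pine frame bars lying on the floor of their bin, 10 mm high: not a full bin. Fixed in place. Origin: centre of the floor of the bin in which it lies, 3 mm above the bin's underside.
- low_spacers: Only two white tube spacers lying end to end on the floor of their bin, 19 mm high: not a full bin. Fixed in place. Origin: centre of the floor of the bin in which it lies, 3 mm above the bin's underside.
- jar: Loose squat amber glass jar, 86 mm across, 77 mm high, standing beside one end of the board. Origin: centre of its underside.
- queen_cage: Loose yellow plastic queen cage, 36 (x) x 80 (y) x 16 mm high, slatted, lying beside the other end of the board. Origin: centre of its underside.
- reducer: Loose worn grey pine entrance reducer, a notched stick 19 (x) x 360 (y) x 20 mm high, lying on the counter in front of the board. Origin: centre of its underside.

How it is judged (in metres and radians):
At the end, for the whole second after the job is handed in: The tags of the two full bins lean back on their rear stops (joint over 1.15 rad), the tags of the two bins that are nearly empty rest on their front stops (joint under 0.15 rad), and the jar, queen cage and reducer are within 15 mm of where they began (((horizontal distance between any of full_bars, full_spacers and bin_a below 0.03 m and value of joint tag_a above 1.15 rad) or (not (horizontal distance between any of full_bars, full_spacers and bin_a below 0.03 m) and value of joint tag_a below 0.15 rad)) and ((horizontal distance between any of full_bars, full_spacers and bin_b below 0.03 m and value of joint tag_b above 1.15 rad) or (not (horizontal distance between any of full_bars, full_spacers and bin_b below 0.03 m) and value of joint tag_b below 0.15 rad)) and ((horizontal distance between any of full_bars, full_spacers and bin_c below 0.03 m and value of joint tag_c above 1.15 rad) or (not (horizontal distance between any of full_bars, full_spacers and bin_c below 0.03 m) and value of joint tag_c below 0.15 rad)) and ((horizontal distance between any of full_bars, full_spacers and bin_d below 0.03 m and value of joint tag_d above 1.15 rad) or (not (horizontal distance between any of full_bars, full_spacers and bin_d below 0.03 m) and value of joint tag_d below 0.15 rad)) and distance of each of jar, queen_cage, reducer from where it was at the start of the episode below 0.015 m); the robot touches nothing.
It fails at once if a tag is pinched or pressed hard, or its bin is: over 15 N between the fingers and a bin with its tag (contact force between the fingers and bin_a above 15 N or contact force between the fingers and bin_b above 15 N or contact force between the fingers and bin_c above 15 N or contact force between the fingers and bin_d above 15 N).
It fails at once if the jar, the queen cage or the entrance reducer is moved or lifted by more than 15 mm (distance of any of jar, queen_cage, reducer from where it was at the start of the episode above 0.015 m).
It also fails if it takes over 42 s, if anything falls off the work surface, if the arm or the gripper's body presses on something with over 40 N, if the wrist force passes 120 N, or if a joint passes its speed limit or range.

## Robot

A 6-joint arm with a two-finger parallel gripper is mounted at the origin on the work surface. World frame = base frame: x ahead of the robot, y to its left, z up, the work surface at z = 0. Lengths are in mm, angles in rad, forces in N, time in s.
With the tool pointing down it reaches from about 350 to 875 mm from the base axis. Payload 4.2 kg.
Tool frame: the origin (TCP) lies at the very end of the fingers, on their centre line; the grasp point (between the pads) lies 19 mm behind it (arm.grasp_offset is the distance from the TCP to the grasp point, in mm); z points along the fingers, y is the direction in which the jaws open and shut (so a half turn about z gives the same grasp; the last joint's range is limited). The gripper opens to 85 mm and grips with 20 to 120 N. Pads are 22 mm wide; open, the fingers measure 114 mm over their backs; the gripper's body (76 mm by 85 mm) begins 54 mm behind the grasp point. The pads swing forward as they close: fully open they stand 13 mm farther back than shut.
Start: joints at [1.511, 0.385, 0.008, 0, -1.194, -0.259], TCP at [195.859, 593.497, 231.312] pointing down, gripper open.
Joint ranges: [-3.14, 3.14], [-1.21, 2.06], [-1.07, 1.41], [-3.16, 2.05], [-2.99, -0.16], [-3.1, 3.1]. Speed limits (rad/s): [2.79, 2.79, 3.14, 3.14, 3.14, 3.14].

## Interface

Orientations are given as a unit quaternion [x, y, z, w].
In Python, from bench import arm gives the robot as it stands.
- The arm moves only by the tool arm_command, never from a script. Its argument "commands" is one flat list of numbers, 4 for each row, row after row: the shift along the tool's x, y, z in m, then the turn about the tool's z in degrees. In form: [tx, ty, tz, roll, tx, ty, tz, roll, ...]. A call has exactly 5 rows; each row shifts and turns the pose as measured when the row begins, along the tool's axes as they then stand; what a row does not reach is not made up. A row lasts 1/10 s, in which the tool goes at most 50 mm and 8.59 degrees, less where a joint would pass 70% of its speed; a pose out of reach is approached as far as the arm can. A call with a gripper value outside its range is refused whole. "jaw" is the opening, from 0 (shut) to 1 (fully open), set as the call begins (left out, the last holds). The fingers move at their own pace and stop on an object; the grip force is fixed at half the most. Time passes only in rows, so rows that do not move let the fingers close, or fill a call up. It gives the time, the measured TCP pose, the force and the opening at its end, in the units of the state.
- arm.read_state(): the state, without advancing time (a new reading comes with each control period).
- arm.get_image(name): name is "side" or "top" or "wrist"; returns the picture (420x560x3 uint8, red, green, blue); there is no depth.
- arm.camera_info(name): a dict with "camera_matrix" (3x3 intrinsics, pixels), "world_from_camera" (4x4, takes a point from camera to world coordinates). Camera axes: x right, y down, z forward; pixel columns grow to the right and rows downward; lengths in mm; the calibration is good to about 2 mm. A picture is of the moment at which its call begins: read the wrist's pose just before it. camera_info takes no time and is no camera call; for the wrist camera it gives the pose at the moment of the call.
- arm.job_done(): hands the job in, once; it reports no verdict.
Trained networks look in the newest picture that a camera, given by its name, has taken for a name from the list of things; names that differ only in an ending like _2 or _b are one class to them, and where a whole thing is asked for, a point or a joint stands for the part that bears it (a point fixed in the world has none). Each returns a list of dicts, best first, with "confidence" (0 to 1); they miss things now and then, are a little off and sometimes report something else, mostly with a low value. They report only what shows in the picture. A call takes as long as a camera call.
- arm.regions_of(camera, target): "mask" (420x560 bool, what is visible of it).
- arm.place_of(camera, target): "centre" ([x, y, z] in mm, in the coordinates of the camera as it stood for that picture, good to about 4 mm: a listed point, or the origin of a listed thing).
The state is a dict: "clock": time; "joints": joint angles; "joint_vel": joint speeds; "joint_efforts": joint torques, N m; "position": TCP position; "ee_rot": TCP orientation; "contact_force": force on the tool from outside, world axes, zero at the start; "wrist_torque": the same for the moment, N m; "gripper_width": finger opening in mm.
Only numpy, scipy, OpenCV 4.12 (cv2) and the standard library are available. Lean on these libraries where they do the work, as an engineer would, in place of code of your own. Each camera call takes 0.05 s, during which the arm holds its last target.

## Working session

There is one attempt and no reset: what is moved stays moved. The work goes in short steps, Python scripts to look and compute and a tool call to move; the robot and the scene stay as the last step left them, time stands still between calls to the robot, and variables do not carry over. Pictures are saved under pics/ and viewed, and the job is handed in when it is done.

Besides the shell and the picture viewer there is one more tool, called after "Emit:" by a JSON object that holds its "name" and its "arguments". arm_command: Moves the arm, as the interface text tells. Its arguments: {"type":"object","properties":{"commands":{"type":"array"},"jaw":{"type":"number"}},"required":["commands"]}

```bash
mkdir -p pics; python3 - <<'E'
from bench import arm
import cv2
s=arm.read_state();print(s['clock'],s['position'],s['ee_rot'],s['gripper_width'])
for n in("side","top","wrist"):
    cv2.imwrite(f"pics/{n}0.png",arm.get_image(n)[:,:,::-1])
    print(n,arm.camera_info(n))
E
```

```text
0.0 [195.6823398  592.975412   230.24103102] [ 9.87310605e-01 -1.58797439e-01 -1.31434448e-04  1.06098169e-03] 85.18277512172511
side {'camera_matrix': array([[409.27322928,   0.        , 283.8243558 ],
       [  0.        , 409.27322928, 206.30249765],
       [  0.        ,   0.        ,   1.        ]]), 'world_from_camera': array([[ 9.94601637e-01, -6.30851699e-02,  8.23883796e-02,
         4.87353845e+02],
       [-1.02387451e-01, -4.67594739e-01,  8.77993149e-01,
        -8.00245817e+02],
       [-1.68639741e-02, -8.81688959e-01, -4.71529623e-01,
         5.27955496e+02],
       [ 0.00000000e+00,  0.00000000e+00,  0.00000000e+00,
         1.00000000e+00]])}
top {'camera_matrix': array([[485.78975196,   0.        , 281.25225247],
       [  0.        , 485.78975196, 204.66290499],
       [  0.        ,   0.        ,   1.        ]]), 'world_from_camera': array([[-2.10622807e-02, -9.94858581e-01,  9.90595008e-02,
         4.70935957e+02],
       [-9.99737885e-01,  2.00683901e-02, -1.10191341e-02,
         8.28203094e+00],
       [ 8.97451538e-03, -9.92656239e-02, -9.95020499e-01,
         1.07282452e+03],
       [ 0.00000000e+00,  0.00000000e+00,  0.00000000e+00,
         1.00000000e+00]])}
wrist {'camera_matrix': array([[300.72002154,   0.        , 276.76546895],
       [  0.        , 300.72002154, 204.95337002],
       [  0.        ,   0.        ,   1.        ]]), 'world_from_camera': array([[-3.13779120e-01, -9.03483809e-01, -2.91992586e-01,
         2.70571456e+02],
       [-9.49494536e-01,  2.99114113e-01,  9.48202217e-02,
         5.70099847e+02],
       [ 1.67056828e-03,  3.06997971e-01, -9.51708703e-01,
         3.73782205e+02],
       [ 0.00000000e+00,  0.00000000e+00,  0.00000000e+00,
         1.00000000e+00]])}
```

View pics/top0.png

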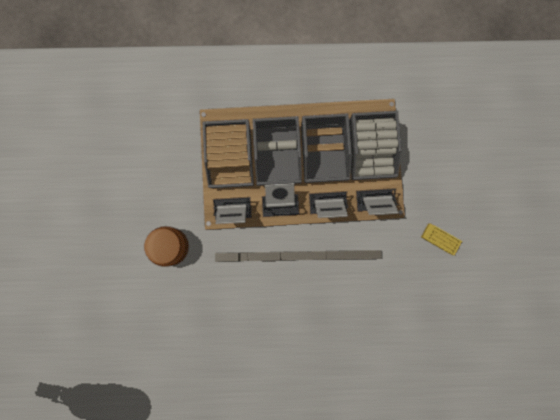

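View pics/side0.png

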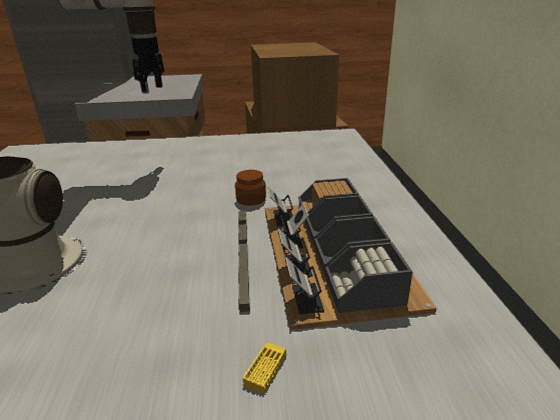

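```bash
cat > h.py <<'E'
from bench import arm
import numpy as np
def world(cam,p):
    T=np.array(arm.camera_info(cam)['world_from_camera']);return T[:3,:3]@np.array(p)+T[:3,3]
def proj(cam,P):
    i=arm.camera_info(cam);T=np.linalg.inv(i['world_from_camera']);q=T[:3,:3]@np.array(P)+T[:3,3];q=i['camera_matrix']@q;return q[:2]/q[2]
E
python3 - <<'E'
from h import *
for cam in("top","side"):
  for t in("bin_a","hinge_a","edge_a","full_bars","full_spacers","low_bars","low_spacers","jar","queen_cage","reducer","bin_board"):
    for d in arm.place_of(cam,t)[:6]:
      if d['confidence']>.3: print(cam,t,round(d['confidence'],2),world(cam,d['centre']).round(1))
print(arm.read_state()['clock'])
E
```

```text
top bin_a 0.74 [ 696.4 -206.9   12.2]
top bin_a 0.71 [ 693.6 -101.4    9.2]
top bin_a 0.57 [685.3   1.9  13.7]
top hinge_a 0.9 [ 5.742e+02 -4.000e-01  4.130e+01]
top hinge_a 0.89 [ 580.8 -205.7   42.4]
top hinge_a 0.76 [570.6 103.2  41.8]
top hinge_a 0.69 [ 584.4 -105.9   40.7]
top edge_a 0.95 [ 548.1 -205.6   92.9]
top edge_a 0.81 [613.3   2.9  86.3]
top edge_a 0.79 [ 539.8 -106.2   91.1]
top edge_a 0.65 [538.4 100.   88.3]
top full_bars 0.81 [680.7 108.8  17.1]
top full_bars 0.41 [ 697.4 -203.5    9.5]
top full_bars 0.31 [ 496.1 -349.2   -3.5]
top full_spacers 0.78 [ 693.9 -205.2   11.6]
top low_bars 0.66 [690.7 -99.4  18.5]
top low_spacers 0.59 [684.2   3.   13.4]
top jar 0.7 [494.6 246.9   0.7]
top queen_cage 0.63 [ 493.1 -351.3    1.2]
top reducer 0.79 [466.8 -35.8  -2.4]
top bin_board 0.76 [670.1 -50.6  -4.7]
side bin_a 0.94 [684.4   1.6  11.6]
side bin_a 0.74 [682.1 109.4  10.1]
side bin_a 0.68 [ 696.3 -204.9   11.2]
side bin_a 0.62 [ 688.7 -104.8    7.1]
side hinge_a 0.78 [ 5.756e+02 -2.000e-01  3.760e+01]
side hinge_a 0.72 [ 577.  -106.3   41.9]
side hinge_a 0.64 [572.2 103.2  39.7]
side hinge_a 0.56 [ 585.5 -207.2   42.1]
side hinge_a 0.31 [612.2  -0.9  90.7]
side edge_a 0.87 [608.8  -3.1  88. ]
side edge_a 0.72 [541.1 100.7  88.6]
side edge_a 0.55 [ 550.6 -206.4   86.9]
side edge_a 0.55 [ 542.7 -104.4   90.5]
side full_bars 0.89 [680.9 109.2  12.2]
side full_spacers 0.73 [ 698.8 -208.3   11.1]
side full_spacers 0.35 [ 550.2 -208.7   90.1]
side low_spacers 0.75 [ 492.1 -345.8   -2.4]
side low_spacers 0.69 [ 580.4 -103.3   37.6]
side jar 0.6 [ 4.870e+02  2.451e+02 -3.000e-01]
side queen_cage 0.93 [ 494.1 -345.8   -1.2]
side reducer 0.86 [464.6 -40.4   3.8]
side reducer 0.52 [576.7  -1.9  42.4]
side bin_board 0.69 [ 537.1 -102.2   89. ]
side bin_board 0.42 [573.4   0.9  40.3]
1.25
```

The top view, with pixel columns in brackets, shows:

| y | Stock | Tag now | Tag needed |
|---|---|---|---|
| +103 (230) | full bars | forward | back |
| 0 (280) | low spacers | back, disc up | forward |
| −105 (328) | low bars | forward | correct |
| −206 (378) | full spacers | forward | back |

The hinges and edges from both views agree with the stated heights (42 and 90). The side view shows the same. I'll shut the jaws and square the tool to the board (yaw about +0.036 rad).

Emit:
{"name": "arm_command", "arguments": {"commands": [0, 0, 0, -6.8, 0, 0, 0, -6.8, 0, 0, 0, -6.7, 0.03, 0.04, 0, 0, 0.03, 0.04, 0, 0], "jaw": 0}}

```text
clock: 1.75
position: [258.3, 519.1, 230.0]
ee_rot: [1.0, 0.029, 0.0, -0.0]
contact_force: [1.6, -0.9, -0.1]
gripper_width: 12.1
```

```bash
cat >> h.py <<'E'
from scipy.spatial.transform import Rotation as R
H=np.array([[574.2,-.4],[580.8,-205.7],[570.6,103.2],[584.4,-105.9],[575.6,-.2],[577,-106.3],[572.2,103.2],[585.5,-207.2]])
k=np.polyfit(H[:,1],H[:,0],1)
yaw=-np.arctan(k[0])
def st():
    s=arm.read_state();r=R.from_quat(s['ee_rot'])
    print('t',round(s['clock'],2),'pos',np.round(s['position'],1),'x',r.as_matrix()[:,0].round(3),'z',r.as_matrix()[:,2].round(3),'F',np.round(s['contact_force'],1),'w',round(s['gripper_width'],1))
    return np.array(s['position']),r
def to(P):
    p,r=st();print('tool shift',r.inv().apply(np.array(P)-p).round(1))
def bp(y,dx,dz):  # point at hinge of bin at y, dx ahead in board x
    return np.array([np.polyval(k,y)+dx*np.cos(yaw),y+dx*np.sin(yaw),dz])
E
python3 - <<'E'
from h import *
print(k,yaw)
to(bp(103.2,-70,160))
E
```

```text
[-3.97410260e-02  5.75454573e+02] 0.03972012414735967
t 1.75 pos [258.3 519.1 230. ] x [0.998 0.058 0.   ] z [ 0.     0.001 -1.   ] F [ 1.6 -0.9 -0.1] w 12.1
tool shift [218.3 432.2  69.8]
```

Emit:
{"name": "arm_command", "arguments": {"commands": [0.022, 0.043, 0, 1.0, 0.022, 0.043, 0, 0, 0.022, 0.043, 0, 0, 0.022, 0.043, 0, 0, 0.022, 0.043, 0, 0]}}

```text
clock: 2.25
position: [381.4, 301.9, 230.4]
ee_rot: [1.0, 0.022, 0.001, -0.001]
contact_force: [1.6, 1.4, 0.3]
gripper_width: -0.1
```

Emit:
{"name": "arm_command", "arguments": {"commands": [0.022, 0.043, 0, 0, 0.022, 0.043, 0, 0, 0.022, 0.043, 0, 0, 0.022, 0.043, 0.01, 0, 0.02, 0.043, 0.02, 0]}}

```text
clock: 2.75
position: [502.5, 87.4, 205.8]
ee_rot: [1.0, 0.023, 0.007, -0.004]
contact_force: [1.3, 0.7, -0.2]
gripper_width: 0.2
```

```bash
python3 - <<'E'
from h import *
import cv2
to(bp(103.2,-70,76))
for n in("top","wrist"): cv2.imwrite(f"pics/{n}1.png",arm.get_image(n)[:,:,::-1])
E
```

```text
t 2.75 pos [502.5  87.4 205.8] x [0.999 0.046 0.014] z [ 0.014  0.008 -1.   ] F [ 1.3  0.7 -0.2] w 0.2
tool shift [ -2.3 -12.1 129.8]
```

View pics/wrist1.png

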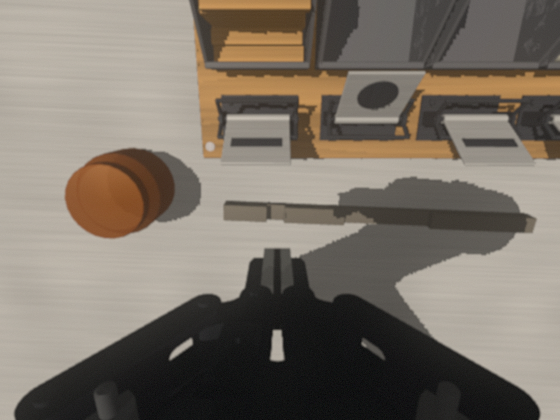

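The wrist view shows tag a tipped forward with its bar at (257,142), tag b back with its disc at (377,95), and tag c forward with its bar at (490,143). The shut fingertips end near (277,250). I'll go down in front of tag a.

Emit:
{"name": "arm_command", "arguments": {"commands": [-0.001, -0.004, 0.03, 0, -0.001, -0.004, 0.03, 0, -0.001, -0.004, 0.03, 0, 0, 0, 0.03, 0, 0, 0, 0.01, 0]}}

```text
clock: 3.35
position: [501.9, 97.5, 71.9]
ee_rot: [1.0, 0.018, 0.007, -0.004]
contact_force: [0.3, 0.5, 0.2]
gripper_width: 0.1
```

```bash
python3 - <<'E'
from h import *
import cv2
to(bp(103.2,4,76))
for n in("side","wrist"): cv2.imwrite(f"pics/{n}2.png",arm.get_image(n)[:,:,::-1])
E
```

```text
t 3.35 pos [501.9  97.5  71.9] x [0.999 0.035 0.015] z [ 0.015  0.008 -1.   ] F [0.3 0.5 0.2] w 0.1
tool shift [73.6 -3.3 -2.9]
```

View pics/wrist2.png

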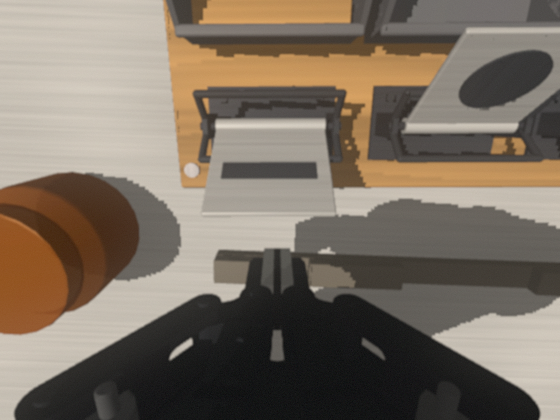

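The fingertip at (277,250) is in front of tag a's edge (row 212) and within its width (columns 203–336). I'll push slowly.

Emit:
{"name": "arm_command", "arguments": {"commands": [0.014, -0.001, -0.003, 0, 0.012, -0.001, 0, 0, 0.012, -0.001, 0, 0, 0.012, 0, 0, 0, 0.012, 0, 0, 0]}}

```text
clock: 3.95
position: [570.6, 105.8, 85.9]
ee_rot: [1.0, 0.019, 0.014, -0.006]
contact_force: [-0.0, -0.7, -0.5]
gripper_width: 0.1
```

```bash
python3 - <<'E'
from h import *
import cv2
to(bp(103.2,4,76))
for n in("top","wrist"): cv2.imwrite(f"pics/{n}3.png",arm.get_image(n)[:,:,::-1])
E
```

```text
t 3.95 pos [570.6 105.8  85.9] x [0.999 0.039 0.028] z [ 0.028  0.013 -1.   ] F [-0.  -0.7 -0.5] w 0.1
tool shift [ 4.4  2.8 10. ]
```

View pics/wrist3.png

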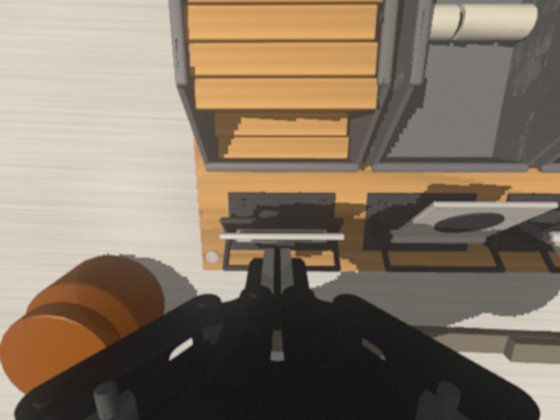

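Tag a now stands upright (edge at row 237, about 103 mm high). The tip has drifted up 10 mm, so I'll correct that and go on past upright.

Emit:
{"name": "arm_command", "arguments": {"commands": [0.006, 0, 0.004, 0, 0.006, 0, 0.003, 0, 0.005, 0, 0.002, 0, 0, 0, 0, 0, 0, 0, 0, 0]}}

```text
clock: 4.55
position: [589.0, 107.0, 78.8]
ee_rot: [1.0, 0.019, 0.015, -0.007]
contact_force: [-1.0, 0.1, 1.2]
gripper_width: -0.1
```

```bash
python3 - <<'E'
from h import *
import cv2
to(bp(103.2,4,76))
for n in("top","wrist"): cv2.imwrite(f"pics/{n}4.png",arm.get_image(n)[:,:,::-1])
E
```

```text
t 4.55 pos [589.  107.   78.8] x [0.999 0.038 0.03 ] z [ 0.029  0.014 -0.999] F [-1.   0.1  1.2] w -0.1
tool shift [-13.9   3.2   2.3]
```

View pics/wrist4.png

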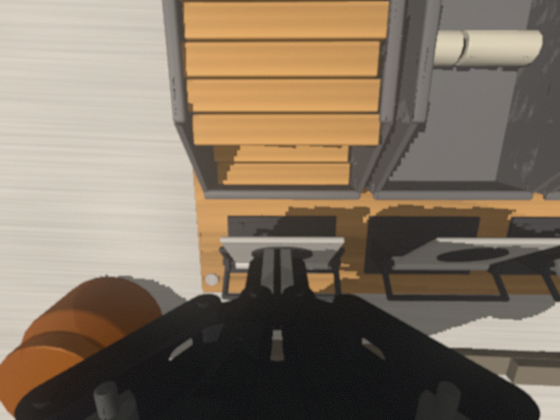

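Tag a's edge is level with tag b's at row 240, so it looks to be on its rear stop, with about 1 N on the tool. I'll lift away and cross behind tag b.

Emit:
{"name": "arm_command", "arguments": {"commands": [-0.01, 0, -0.01, 0, -0.005, 0, -0.03, 0, 0, 0, -0.03, 0, 0.01, 0.02, 0, 0, 0.015, 0.03, 0, 0]}}

```text
clock: 5.15
position: [595.2, 57.6, 152.6]
ee_rot: [1.0, 0.022, 0.015, -0.007]
contact_force: [1.4, 0.4, -1.2]
gripper_width: -0.2
```

```bash
python3 - <<'E'
from h import *
import cv2
to(bp(-0.3,72,140))
for n in("top","wrist"): cv2.imwrite(f"pics/{n}5.png",arm.get_image(n)[:,:,::-1])
E
```

```text
t 5.15 pos [595.2  57.6 152.6] x [0.999 0.044 0.03 ] z [ 0.03   0.014 -0.999] F [ 1.4  0.4 -1.2] w -0.2
tool shift [49.3 57.5 13.3]
```

View pics/wrist5.png

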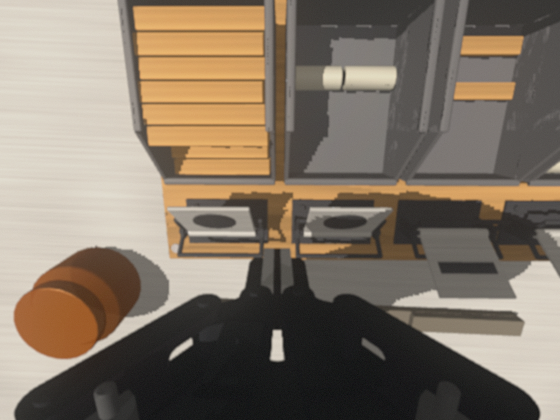

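Tag a now shows its disc at (215,221), in the same attitude as tag b at (345,222). Next is behind tag b.

Emit:
{"name": "arm_command", "arguments": {"commands": [0.014, 0.015, 0, 0, 0.014, 0.015, 0, 0, 0.012, 0.015, 0, 0, 0.008, 0.01, 0.01, 0, 0, 0, 0, 0]}}

```text
clock: 5.75
position: [645.6, 1.1, 143.9]
ee_rot: [1.0, 0.019, 0.016, -0.007]
contact_force: [-0.7, 0.8, -0.5]
gripper_width: -0.1
```

```bash
python3 - <<'E'
from h import *
import cv2
to(bp(-0.3,66,76))
E
```

```text
t 5.75 pos [645.6   1.1 143.9] x [0.999 0.038 0.031] z [ 0.031  0.014 -0.999] F [-0.7  0.8 -0.5] w -0.1
tool shift [-6.2 -0.5 67.8]
```

Emit:
{"name": "arm_command", "arguments": {"commands": [0, 0, 0.02, 0, 0, 0, 0.02, 0, 0, 0, 0.02, 0, -0.001, 0, 0.004, 0, 0, 0, 0, 0]}}

```text
clock: 6.25
position: [643.5, 4.7, 78.0]
ee_rot: [1.0, 0.02, 0.015, -0.007]
contact_force: [0.4, 0.3, -0.0]
gripper_width: -0.1
```

```bash
python3 - <<'E'
from h import *
import cv2
to(bp(-0.3,10,76))
for n in("side","wrist"): cv2.imwrite(f"pics/{n}6.png",arm.get_image(n)[:,:,::-1])
im=cv2.imread("pics/side6.png")[130:350,200:460];cv2.imwrite("pics/side6c.png",cv2.resize(im,None,fx=3,fy=2.7))
E
```

```text
t 6.25 pos [643.5   4.7  78. ] x [0.999 0.039 0.03 ] z [ 0.029  0.014 -0.999] F [ 0.4  0.3 -0. ] w -0.1
tool shift [-58.2   2.3   0.2]
```

View pics/wrist6.png

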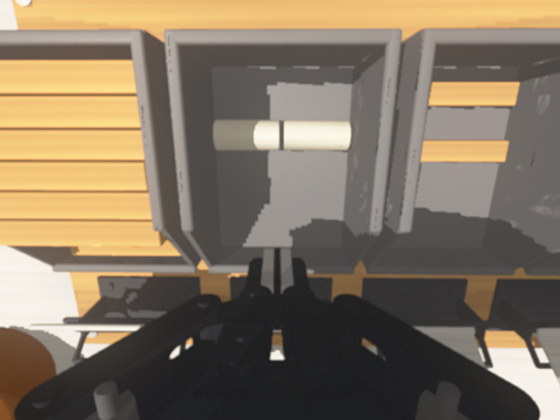

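View pics/side6c.png

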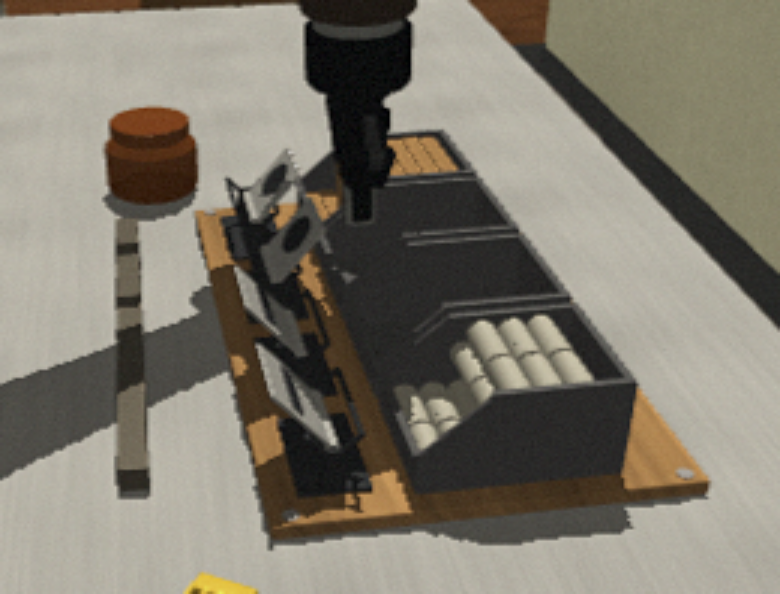

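The side crop shows the fingertip at (360,215) behind tag b's edge (300–325,230), clear of the bin. I'll push tag b forward.

Emit:
{"name": "arm_command", "arguments": {"commands": [-0.012, 0, 0, 0, -0.012, 0, 0, 0, -0.012, 0, 0, 0, -0.012, 0, 0, 0, -0.01, 0, 0, 0]}}

```text
clock: 6.85
position: [587.8, 3.5, 82.6]
ee_rot: [1.0, 0.021, 0.022, -0.008]
contact_force: [0.5, -0.7, 1.3]
gripper_width: -0.1
```

```bash
python3 - <<'E'
from h import *
import cv2
to(bp(-0.3,-10,76))
E
```

```text
t 6.85 pos [587.8   3.5  82.6] x [0.998 0.041 0.044] z [ 0.043  0.017 -0.999] F [ 0.5 -0.7  1.3] w -0.1
tool shift [-22.8   3.3   5.6]
```

Emit:
{"name": "arm_command", "arguments": {"commands": [-0.006, 0, 0.002, 0, -0.006, 0, 0.002, 0, -0.006, 0.001, 0.001, 0, -0.005, 0.001, 0, 0, 0, 0, 0, 0]}}

```text
clock: 7.35
position: [562.9, 0.4, 77.6]
ee_rot: [0.999, 0.021, 0.023, -0.008]
contact_force: [-0.6, 0.1, 0.3]
gripper_width: 0.2
```

```bash
python3 - <<'E'
from h import *
import cv2
to(bp(-0.3,-10,76))
for n in("side","wrist"): cv2.imwrite(f"pics/{n}7.png",arm.get_image(n)[:,:,::-1])
im=cv2.imread("pics/side7.png")[130:350,200:460];cv2.imwrite("pics/side7c.png",cv2.resize(im,None,fx=3,fy=2.7))
E
```

```text
t 7.35 pos [5.629e+02 4.000e-01 7.760e+01] x [0.998 0.041 0.046] z [ 0.046  0.017 -0.999] F [-0.6  0.1  0.3] w 0.2
tool shift [2.5 1.3 1.7]
```

View pics/side7c.png

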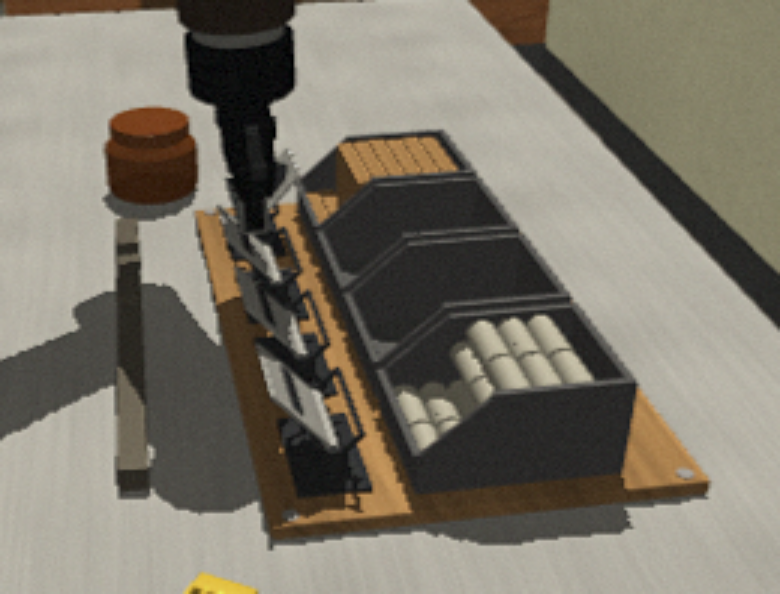

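Tag b now leans forward, parallel to tags c and d (upper face near (262,255)). I'll lift and go to the front of tag d.

Emit:
{"name": "arm_command", "arguments": {"commands": [0.008, 0, -0.01, 0, 0, 0, -0.03, 0, 0, 0, -0.03, 0, -0.01, 0.03, 0, 0, -0.015, 0.04, 0, 0]}}

```text
clock: 7.95
position: [550.4, -69.4, 148.2]
ee_rot: [0.999, 0.024, 0.024, -0.008]
contact_force: [0.8, -0.7, -0.6]
gripper_width: -0.3
```

```bash
python3 - <<'E'
from h import *
import cv2
cv2.imwrite(f"pics/w8.png",arm.get_image("wrist")[:,:,::-1])
to(bp(-206.4,-72,150))
E
```

```text
t 8.0 pos [547.8 -74.2 148.2] x [0.998 0.044 0.047] z [ 0.046  0.015 -0.999] F [-1.9 -2.2 -0.2] w 0.1
tool shift [-41.8 133.3  -5.5]
```

View pics/w8.png

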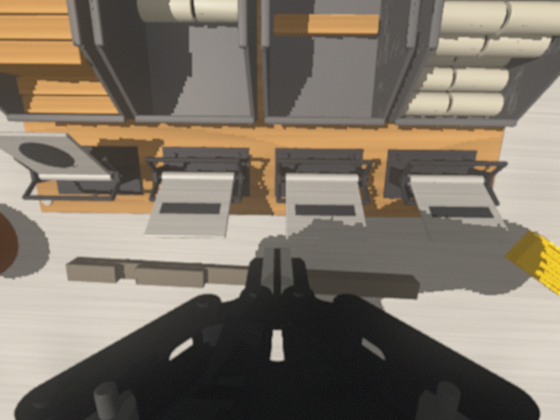

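The wrist view shows tag a's disc at (47,155), and the bars of b, c and d at (190,208), (325,210) and (460,211). Only tag d is left.

Emit:
{"name": "arm_command", "arguments": {"commands": [-0.011, 0.035, -0.003, 0, -0.011, 0.035, 0, 0, -0.011, 0.035, 0, 0, -0.008, 0.018, 0, 0, 0, 0, 0, 0]}}

```text
clock: 8.5
position: [512.5, -205.5, 148.4]
ee_rot: [0.999, 0.021, 0.025, -0.007]
contact_force: [-0.3, 0.2, 0.1]
gripper_width: 0.2
```

```bash
python3 - <<'E'
from h import *
to(bp(-206.4,-72,76))
E
```

```text
t 8.5 pos [ 512.5 -205.5  148.4] x [0.998 0.042 0.05 ] z [ 0.05   0.014 -0.999] F [-0.3  0.2  0.1] w 0.2
tool shift [-4.6  4.6 72.2]
```

Emit:
{"name": "arm_command", "arguments": {"commands": [-0.003, 0.001, 0.022, 0, -0.002, 0.001, 0.022, 0, -0.001, 0.001, 0.02, 0, -0.001, 0, 0.002, 0, 0, 0, 0, 0]}}

```text
clock: 9.0
position: [512.6, -207.5, 81.8]
ee_rot: [0.999, 0.021, 0.028, -0.006]
contact_force: [-0.7, -0.6, 0.3]
gripper_width: -0.1
```

```bash
python3 - <<'E'
from h import *
import cv2
to(bp(-206.4,-8,76))
cv2.imwrite(f"pics/w9.png",arm.get_image("wrist")[:,:,::-1])
E
```

```text
t 9.0 pos [ 512.6 -207.5   81.8] x [0.998 0.042 0.056] z [ 0.055  0.013 -0.998] F [-0.7 -0.6  0.3] w -0.1
tool shift [62.6  2.   9.2]
```

View pics/w9.png

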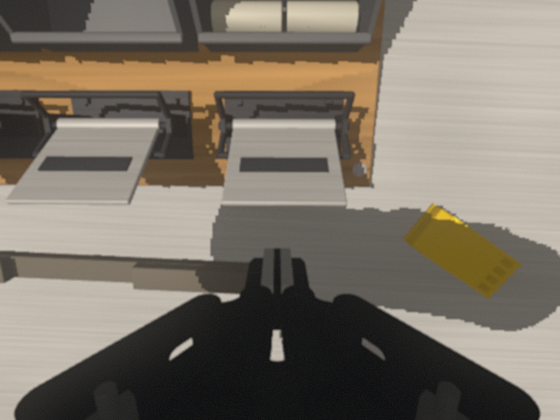

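The tip at (277,250) is centred on tag d (columns 223–346, edge row 205). I'll lower it a little and push.

Emit:
{"name": "arm_command", "arguments": {"commands": [0.008, 0, 0.008, 0, 0.012, 0, 0.003, 0, 0.012, 0, 0.002, 0, 0.012, 0, 0.002, 0, 0.012, 0, 0.002, 0]}}

```text
clock: 9.55
position: [576.4, -204.3, 70.9]
ee_rot: [0.999, 0.022, 0.031, -0.005]
contact_force: [0.3, -0.6, -0.2]
gripper_width: 0.0
```

```bash
python3 - <<'E'
from h import *
to(bp(-206.4,17,78))
E
```

```text
t 9.55 pos [ 576.4 -204.3   70.9] x [0.997 0.043 0.063] z [ 0.062  0.012 -0.998] F [ 0.3 -0.6 -0.2] w 0.0
tool shift [24.5  2.4 -5.6]
```

Emit:
{"name": "arm_command", "arguments": {"commands": [0.006, 0, -0.002, 0, 0.006, 0, -0.002, 0, 0.006, 0, -0.001, 0, 0.004, 0, 0, 0, 0, 0, 0, 0]}}

```text
clock: 10.05
position: [600.6, -203.3, 77.7]
ee_rot: [0.999, 0.022, 0.03, -0.005]
contact_force: [0.1, -0.3, 0.8]
gripper_width: 0.1
```

```bash
python3 - <<'E'
from h import *
import cv2
to(bp(-206.4,17,78))
cv2.imwrite(f"pics/w10.png",arm.get_image("wrist")[:,:,::-1])
E
```

```text
t 10.05 pos [ 600.6 -203.3   77.7] x [0.997 0.044 0.06 ] z [ 0.059  0.012 -0.998] F [ 0.1 -0.3  0.8] w 0.1
tool shift [-0.1  2.4 -0.3]
```

View pics/w10.png

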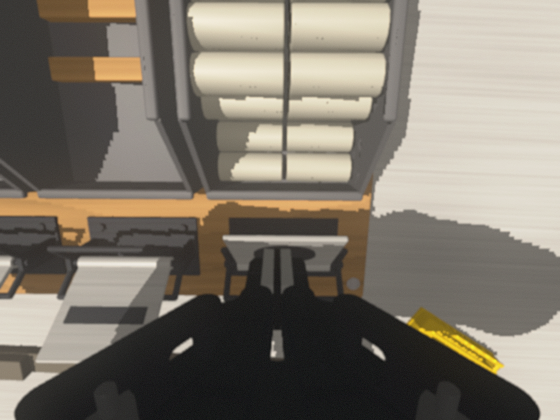

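Tag d has fallen back, with its edge at row 238 and the top of the disc showing. I'll back off, up and away, then check.

Emit:
{"name": "arm_command", "arguments": {"commands": [-0.01, 0, -0.01, 0, -0.005, 0, -0.03, 0, 0, 0, -0.03, 0, -0.02, 0, -0.03, 0, -0.03, 0, -0.03, 0]}}

```text
clock: 10.6
position: [524.4, -207.2, 204.2]
ee_rot: [0.999, 0.022, 0.028, -0.006]
contact_force: [0.0, 0.1, 0.3]
gripper_width: 0.3
```

Emit:
{"name": "arm_command", "arguments": {"commands": [-0.03, 0, -0.03, 0, -0.03, 0, -0.02, 0, -0.03, 0, 0, 0, -0.02, 0, 0, 0, 0, 0, 0, 0]}}

```text
clock: 11.1
position: [404.0, -213.2, 258.4]
ee_rot: [0.999, 0.022, 0.038, -0.004]
contact_force: [0.9, 0.5, 0.5]
gripper_width: -0.1
```

```bash
python3 - <<'E'
from h import *
import cv2
st()
for n in("side","top","wrist"): cv2.imwrite(f"pics/{n}11.png",arm.get_image(n)[:,:,::-1])
im=cv2.imread("pics/side11.png")[130:350,200:460];cv2.imwrite("pics/side11c.png",cv2.resize(im,None,fx=3,fy=2.7))
for cam in("top","side"):
  for t in("edge_a","jar","queen_cage","reducer"):
    for d in arm.place_of(cam,t)[:5]:
      if d['confidence']>.4: print(cam,t,round(d['confidence'],2),world(cam,d['centre']).round(1))
E
```

```text
t 11.1 pos [ 404.  -213.2  258.4] x [0.996 0.043 0.077] z [ 0.077  0.01  -0.997] F [0.9 0.5 0.5] w -0.1
top edge_a 0.98 [607.5 100.6  91.7]
top edge_a 0.95 [ 5.398e+02 -2.000e-01  8.940e+01]
top edge_a 0.74 [ 544.  -106.5   88.9]
top edge_a 0.61 [ 622.8 -206.5   89.6]
top jar 0.79 [491.9 245.5   3.6]
top queen_cage 0.87 [ 493.2 -354.4   -1.6]
top reducer 0.65 [466.1 -36.2  -4.4]
side edge_a 0.91 [ 622.3 -206.4   90.4]
side edge_a 0.85 [ 539.5 -102.8   91.8]
side edge_a 0.67 [609.3 103.8  87. ]
side edge_a 0.48 [537.   -5.9  89.7]
side jar 0.56 [ 4.910e+02  2.439e+02 -4.000e-01]
side reducer 0.87 [463.9 -37.8   0.9]
```

View pics/side11c.png

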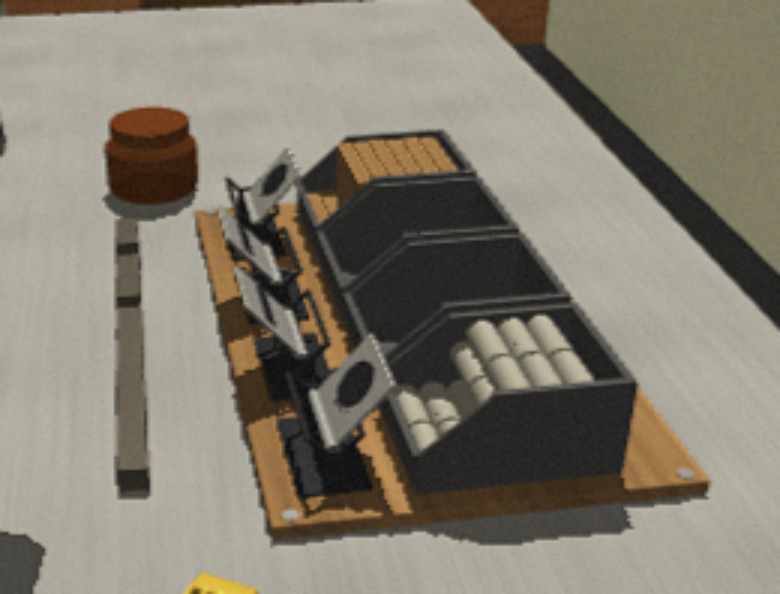

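View pics/wrist11.png

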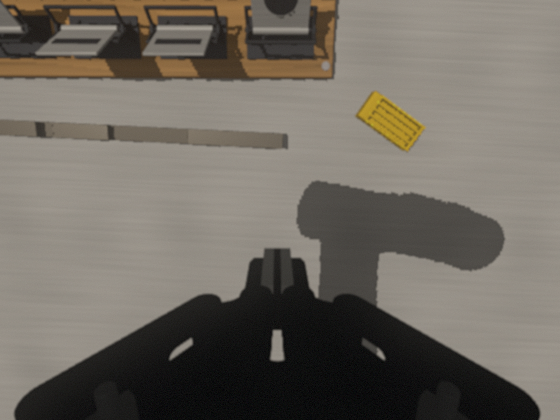

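View pics/top11.png

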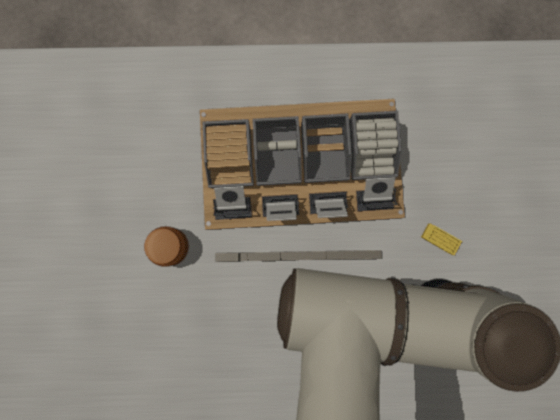

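The top view shows discs up on both full bins (229,195) and (378,188), and bars on the two low bins (282,210) and (330,208). The jar, cage and reducer are at the same pixels as at the start, and the arm is clear of everything. Handing in.

```bash
python3 -c "
from bench import arm
print(arm.job_done())"
```

```text
the job is handed in; nothing more can be done
None
```

All four tags now match their bins, and the job was handed in at about 12 s of the 42 s allowed. No verdict was reported.

**What I did:** with the jaws shut, I pushed three wrong tags over with a fingertip. The full-bars tag (y = +103) and the full-spacers tag (y = −206) went back, and the low-spacers tag (y = 0) went forward. The low-bars tag was already right, so I left it. Tool force read after each push was about 1.5 N or less.

**Last checks:**
- **Tags:** in both the top and side views, the free edges of the full bins' tags are about 36–39 mm behind their hinges. Those of the low bins' tags are about 35–38 mm in front. All four are at a height of about 90 mm, so they rest on their stops.
- **Jar, queen cage and reducer:** none moved beyond measurement noise of about 4 mm. The side-view network did not report the queen cage in this last check, but it is at the same pixels in the top picture.
- **Disagreements:** the networks gave a few false detections in the first look, such as a bin board at a tag and low spacers at the cage. I ruled these out against the pictures. The tool drifted a few millimetres in height and up to 0.08 rad in tilt, which did no harm.

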